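Test the block torch's two-stage switch and put it away

ROBOT

A 7-joint arm with a two-finger parallel gripper is mounted at the origin on the work surface. World frame = base frame: x ahead of the robot, y to its left, z up, the work surface at z = 0. Lengths are in m, angles in rad, forces in N, time in s.
With the tool pointing down it reaches from about 0.35 to 0.9 m from the base axis. Payload 8.1 kg.
Tool frame: the origin (TCP) lies midway between the tips of the shut fingers; the grasp point (between the pads) lies 19 mm behind it; x points along the fingers, z is the direction in which the jaws open and shut, and the axes are right-handed (so a half turn about x gives the same grasp; the last joint's range is limited). The gripper opens to 92 mm and grips with 3 to 60 N. Pads are 19 mm wide; open, the fingers measure 130 mm over their backs; the gripper's body (75 mm by 190 mm) begins 47 mm behind the grasp point.
Start: joints at [-1.449, 0.434, 0.025, 1.573, -0.012, 1.134, -0.075], TCP at [0.139, 0.609, 0.227] pointing down, gripper open.
Joint ranges: [-2.62, 2.62], [-0.44, 2.09], [-1.27, 1.32], [0.08, 2.57], [-1.32, 4.46], [0.12, 2], [-2.74, 2.74]. Speed limits (rad/s): [2.22, 2.22, 3.01, 3.01, 3.14, 3.14, 3.14].

INTERFACE

Orientations are given as a rotation vector (axis times angle).
In Python, from cell import arm gives the robot as it stands. The module is installed in compiled form; this text tells all that it offers.
- The arm moves only by the tool move_arm, never from a script. Its argument "steps" is text: rows parted by semicolons, each of 5 numbers parted by spaces: the shift along the tool's x, y, z in m, then the turn about the tool's x in rad, then the closure in counts, from 0 (fully open) to 255 (shut). A call has 1 to 10 rows; each row is the pose to reach, as a shift and turn from the pose commanded when the call began, along the tool's axes at that moment; what a row does not reach only later rows make up. A row lasts 1/12 s, in which the tool goes at most 41.7 mm and 7.16 degrees, less where a joint would pass 70% of its speed; a pose out of reach is approached as far as the arm can. A call with a gripper value outside its range is refused whole. The fingers move at their own pace and stop on an object; "squeeze" is the grip in N (left out, the last holds). Time passes only in rows, so rows that repeat a pose let the fingers close. It gives the time, the measured TCP pose, the force and the opening at its end, in the units of the state.
- arm.observe(): the state, without advancing time (a new reading comes with each control period).
- arm.get_image(name): name is "scene" or "top"; returns a dict with "img" (480x640x3 uint8, blue, green, red), "z_map" (480x640 float32, m along the optical axis (not along the pixel's ray), 0 where there is no reading), "vfov" (degrees; the focal length in pixels is half the picture's height over the tangent of half this angle, whatever the lens; pixels are square), "cx", "cy" (the principal point, pixels), "k1" (the pictures are not rectified: a ray, as slopes to the right and down, at radius r is drawn at 1 + k1 r^2 times it, then the intrinsics apply), "extrinsics" (4x4, takes a point from camera to world coordinates). Camera axes: x right, y up, looking along -z (the intrinsics and any distortion apply to the point x, -y, -z); pixel columns grow to the right and rows downward; lengths in m; the calibration is good to about 2 mm. A picture is of the moment at which its call begins.
- arm.sign_off(): hands the job in, once; it reports no verdict.
The state is a dict: "clock": time; "joints": joint angles; "dq": joint speeds; "joint_efforts": joint torques, N m; "position": TCP position; "ee_rot": TCP orientation; "force": force on the tool from outside, world axes, zero at the start; "ft_torque": the same for the moment, N m; "width": opening from 0.0 (shut) to 1.0 (fully open).
Only numpy, scipy, OpenCV 4.12 (cv2) and the standard library are available. Lean on these libraries where they do the work, as an engineer would, in place of code of your own. Each camera call takes 0.05 s, during which the arm holds its last target.

TASK

Take the blue block torch out of the steel rack and stand it free on the cork mat. There, press the switch on its top down to its halfway stop, pause there for a second, then press it fully down and let go. Then stand the torch upright in the orange bracket with its lens facing the low front lip; set it down gently each time and leave the glass jar that shares the rack standing.

Things in the scene. Friction and masses are not known exactly. Their poses are not given: they have to be found in the camera images.
- torch_mid (a point): Centre, half-way up, of the loose blue plastic block torch: an upright box 46 mm deep (its x), 60 mm wide (its y), 90 mm tall (its z), 0.25 to 0.42 kg; underside 45 mm below this point. Round lens flush in its -x face, grey round switch cap on top. Starts in a rack slot, lens towards the robot; the slot's walls are too near its sides for a finger; its front and back (x faces) are free.
- torch_lens (a point): Centre of the round lens on the torch's front (-x) face, 23 mm in front of and 13 mm above torch_mid.
- switch_top (a point): Centre of the top of the grey switch cap (26 mm across) on the torch's axis, 60 mm above torch_mid when up. Pressed straight down, it springs back. The first 6 mm are soft (0.7 to 2.5 N); then the halfway stop: a clear step, nothing moves until 8 N; beyond, it gives 5 mm more (8 to 11.5 N) to the hard end stop, 11 mm down in all.
- rack: Fixed steel divider rack, origin at the centre of its underside: base 64 mm deep (x), 232 mm long (y), 4 mm thick; four upright walls 88 mm high make three slots 72 mm wide with centres at y = -76, 0, +76 mm, open to front, back and above. The torch, a capped glass jar and a steel tin stand one in each, in any order.
- mat_top (a point): Centre of the top face of the fixed square cork mat, 150 x 150 mm, 4 mm thick, on the counter.
- bracket: Fixed orange plastic bracket, origin at the centre of its underside: floor 4 mm thick, 120 mm wide (y); back wall 95 mm high at +x and front lip 18 mm high at -x (robot side), inner faces at x = +28 and -28 mm; open at both sides (y) and above. The torch stands between them, lens to the lip; no room for a finger behind it, so it is held by its 60 mm wide sides.
- jar_mid (a point): Centre, half-way up, of the capped glass spice jar, 50 mm in diameter, 92 mm high, loose in another slot of the rack.
Mind the look-alikes: they are no part of the job. There is more than one size of the part that bears torch_mid; the job needs the smallest.

How it is judged:
On the way, in this order (a step that is already met when the one before it is completed fails the run):
1. the torch stands upright and free on the cork mat, let go (horizontal distance between torch_mid and mat_top below 0.066 m and height (world z) of torch_mid below 0.053 m and angle between torch_mid's own z axis and vertical below 0.1 rad and contact force between the fingers and torch below 0.3 N), for 0.2 s.
2. standing on the mat, its switch is held at the halfway stop (4.5 to 8 mm down) for at least half a second (horizontal distance between torch_mid and mat_top below 0.07 m and height (world z) of torch_mid below 0.053 m and angle between torch_mid's own z axis and vertical below 0.1 rad and z of switch_top in the frame of torch_mid between 0.052 and 0.0555 m), for 0.5 s.
3. then, still standing on the mat, the switch is fully down (at least 9.5 mm) (horizontal distance between torch_mid and mat_top below 0.07 m and height (world z) of torch_mid below 0.053 m and angle between torch_mid's own z axis and vertical below 0.1 rad and z of switch_top in the frame of torch_mid below 0.0505 m), for 0.05 s.
At the end, for the whole second after the job is handed in: The torch stands at rest and upright (within 0.08 rad) on the bracket's floor between lip and back wall, within 35 mm of the bracket's middle sideways, its lens facing the low lip, its switch sprung back up (x of torch_mid in the frame of bracket between -0.01 and 0.01 m and y of torch_mid in the frame of bracket between -0.035 and 0.035 m and z of torch_mid in the frame of bracket below 0.054 m and angle between torch_mid's own z axis and vertical below 0.08 rad and x of torch_lens in the frame of bracket below -0.008 m and z of switch_top in the frame of torch_mid above 0.058 m and linear speed of torch below 0.02 m/s); the robot touches nothing.
It fails at once if the torch is dropped or knocked loose: it moves faster than 0.6 m/s while the fingers do not hold it (linear speed of torch above 0.6 m/s and contact force between the fingers and torch below 0.1 N).
It fails at once if the glass jar from the rack is tipped over (0.6 rad) (angle between jar_mid's own z axis and vertical above 0.6 rad).
It also fails if it takes over 67 s, if anything falls off the work surface, if the arm or the gripper's body presses on something with over 40 N, if the wrist force passes 120 N, or if a joint passes its speed limit or range.

## Working session

There is one attempt and no reset: what is moved stays moved. The work goes in short steps, Python scripts to look and compute and a tool call to move; the robot and the scene stay as the last step left them, time stands still between calls to the robot, and variables do not carry over. Pictures are saved under pics/ and viewed, and the job is handed in when it is done.

Besides the shell and the picture viewer there is one more tool, called after ">>>" by a JSON object that holds its "method" and its "body", one argument or row to a line. move_arm: Moves the arm, as the interface text tells. Its arguments: {"type":"object","properties":{"steps":{"type":"string"},"squeeze":{"type":"number"}},"required":["steps"]}

```bash
ls; mkdir -p pics
cat > h.py <<'E'
import numpy as np, cv2
from cell import arm
def get(n,f):
    d=arm.get_image(n); cv2.imwrite('pics/'+f+'.png',d['img']); np.savez(''+f+'.npz',**d); return d
def load(f): 
    return dict(np.load(''+f+'.npz'))
def K(d):
    h=d['img'].shape[0]; f=h/2/np.tan(np.radians(float(d['vfov']))/2); return f,float(d['cx']),float(d['cy']),float(d['k1'])
def ray(d,u,v):
    f,cx,cy,k1=K(d)
    M=np.array([[f,0,cx],[0,f,cy],[0,0,1]])
    p=cv2.undistortPoints(np.array([[[u,v]]],float),M,np.array([k1,0,0,0.]))[0,0]
    return np.array([p[0],-p[1],-1.])
def onz(d,u,v,z):
    E=d['extrinsics']; r=E[:3,:3]@ray(d,u,v); o=E[:3,3]; t=(z-o[2])/r[2]; return o+t*r
def pt(d,u,v):
    E=d['extrinsics']; z=d['z_map'][int(round(v)),int(round(u))]; return E[:3,:3]@(ray(d,u,v)*z)+E[:3,3]
def cloud(d):
    f,cx,cy,k1=K(d); M=np.array([[f,0,cx],[0,f,cy],[0,0,1]])
    vv,uu=np.mgrid[0:480,0:640]; P=np.stack([uu,vv],-1).reshape(-1,1,2).astype(float)
    p=cv2.undistortPoints(P,M,np.array([k1,0,0,0.]))[:,0]
    z=d['z_map'].reshape(-1,1); c=np.hstack([p[:,:1],-p[:,1:],-np.ones_like(z)])*z
    W=c@d['extrinsics'][:3,:3].T+d['extrinsics'][:3,3]; W[z[:,0]==0]=np.nan
    return W.reshape(480,640,3)
def proj(d,P):
    E=d['extrinsics']; c=(np.asarray(P)-E[:3,3])@E[:3,:3]; f,cx,cy,k1=K(d)
    x=c[...,0]/-c[...,2]; y=-c[...,1]/-c[...,2]; s=1+k1*(x*x+y*y); return np.stack([cx+f*x*s,cy+f*y*s],-1)
E
python3 - <<'E'
from h import *
print(arm.observe())
for n in('scene','top'):
    d=get(n,n+'0'); print(n,K(d),d['extrinsics'].round(3).tolist())
E
```

```text
pics
{'clock': 0.0, 'joints': array([-1.44856208,  0.4352026 ,  0.02496485,  1.57408125, -0.01161824,
        1.1340054 , -0.07510616]), 'dq': array([-0.00061109,  0.00127704, -0.00186675,  0.0006961 , -0.00022298,
       -0.00062246, -0.0001872 ]), 'joint_efforts': array([-1.37146806e-03, -6.67840219e+01,  9.84877199e-01, -3.14466333e+01,
       -6.05312688e-02,  4.30274627e-02,  1.64396351e-04]), 'position': array([0.1392724 , 0.60876523, 0.22596367]), 'ee_rot': array([-1.04299096,  1.30839294,  1.04122111]), 'force': array([ 0.65076963,  0.20985675, -0.15886705]), 'ft_torque': array([-0.02667988, -0.01932224,  0.01955302]), 'width': 1.0004161793920978}
scene (np.float64(442.76887306829036), 311.65044673208695, 239.2240064323047, 0.01141958726368791) [[0.255, -0.816, 0.518, 1.085], [0.967, 0.212, -0.141, -0.098], [0.005, 0.537, 0.843, 0.915], [0.0, 0.0, 0.0, 1.0]]
top (np.float64(569.8000312171325), 320.37996426797326, 233.39099013272758, 0.03844495970090251) [[-0.004, 0.984, -0.179, 0.347], [-1.0, -0.003, 0.006, 0.033], [0.005, 0.179, 0.984, 1.301], [0.0, 0.0, 0.0, 1.0]]
```

View pics/scene0.png

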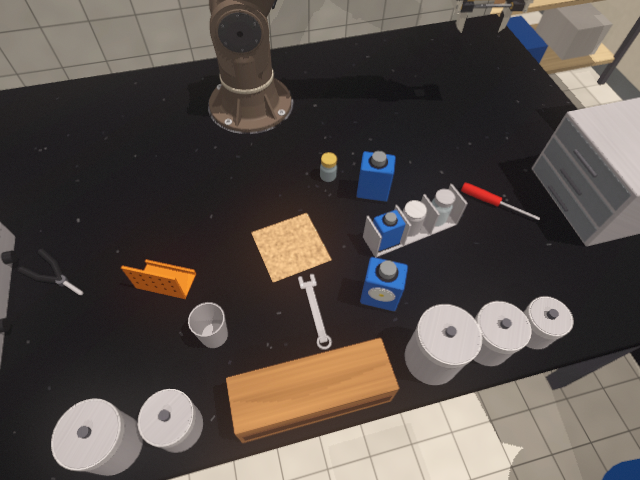

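View pics/top0.png

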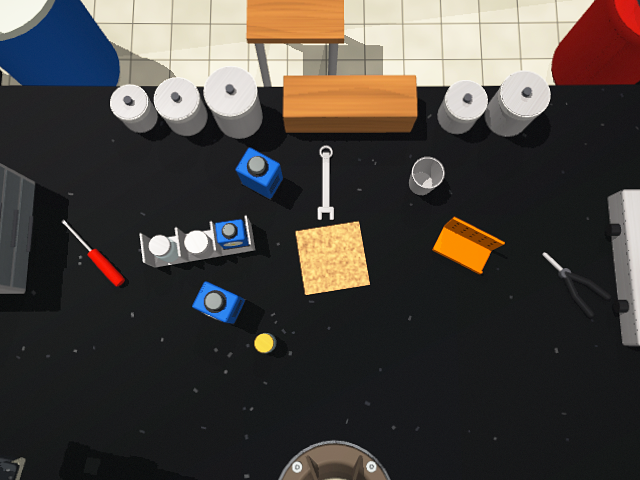

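The scene view shows three blue torches: at (377,175), (384,283), and a smaller one in the rack at (390,229). The top view shows the same three at (216,300), (259,170) and, in the rack, (230,233). The mat is at top (333,258), the bracket at top (468,245), and the jar is one of the two white-topped things in the rack.

Run:
```python
from h import *
for n in('scene0','top0'):
    d=load(n); W=cloud(d); hsv=cv2.cvtColor(d['img'],cv2.COLOR_BGR2HSV); h,s,v=cv2.split(hsv)
    def blobs(m,name,amin=60):
        k,l,st,c=cv2.connectedComponentsWithStats(m.astype(np.uint8))
        for i in range(1,k):
            if st[i,4]>amin:
                P=W[l==i]; P=P[~np.isnan(P[:,0])]
                if len(P)==0: continue
                if P[:,0].max()>1.2: continue
                zt=np.percentile(P[:,2],98); T=P[P[:,2]>zt-.006]
                r=cv2.minAreaRect(T[:,:2].astype(np.float32)*1000)
                print(n,name,c[i].round(0),st[i,4],'ztop',zt.round(4),'zmin',P[:,2].min().round(3),'toprect',np.round(r[0],1),np.round(r[1],1),round(r[2],1))
    blobs((h>100)&(h<125)&(s>120)&(v>60),'blue')
    blobs((h>8)&(h<16)&(s>220)&(v>100),'orange')
    blobs((h>10)&(h<26)&(s>60)&(s<215)&(v>120),'cork',800)
# generic rack
d=load('top0');W=cloud(d)
img=d['img'][190:290,120:280]; cv2.imwrite('pics/c1.png',cv2.resize(img,None,fx=5,fy=5,interpolation=cv2.INTER_CUBIC)[:, :800])
d=load('scene0'); img=d['img'][140:320,330:490]; cv2.imwrite('pics/c2.png',cv2.resize(img,None,fx=3.3,fy=3.3,interpolation=cv2.INTER_CUBIC))
img=d['img'][240:310,110:210]; cv2.imwrite('pics/c3.png',cv2.resize(img,None,fx=6,fy=6,interpolation=cv2.INTER_CUBIC))
```

```text
scene0 blue [527.  37.] 823 ztop -0.4687 zmin -0.571 toprect [-739.1 1547.2] [275.5 123. ] 1.7
scene0 blue [375. 178.] 1341 ztop 0.1224 zmin -0.003 toprect [425.4 243.4] [78.6 61.7] 64.2
scene0 blue [389. 230.] 669 ztop 0.0973 zmin -0.003 toprect [576.7 221.5] [46.1 60.2] 9.1
scene0 blue [384. 284.] 1238 ztop 0.1229 zmin -0.004 toprect [712.1 161.1] [79.5 61.3] 61.1
scene0 cork [576.  59.] 1016 ztop -0.5761 zmin -0.616 toprect [-624.8 1830.9] [428.9 185.2] 86.2
scene0 cork [290. 247.] 3346 ztop 0.0078 zmin -0.003 toprect [5.29e+02 2.00e-01] [153.6 151.2] 8.9
scene0 cork [167. 276.] 1075 ztop 0.0968 zmin -0.005 toprect [ 574.6 -313.3] [119.   7.] 61.7
scene0 cork [310. 387.] 10167 ztop 0.1034 zmin -0.003 toprect [881.4 -40.3] [298.8 100. ] 90.0
top0 blue [260. 174.] 1207 ztop 0.1239 zmin -0.005 toprect [707.3 160.4] [78.1 60.3] 59.5
top0 blue [231. 233.] 547 ztop 0.0987 zmin -0.004 toprect [572.3 220.8] [45.1 58.9] 8.0
top0 blue [219. 303.] 959 ztop 0.1247 zmin -0.004 toprect [420.6 242. ] [78.6 60.1] 65.6
top0 orange [470. 239.] 756 ztop 0.0958 zmin -0.006 toprect [ 571.6 -313.7] [121.1   8. ] 61.6
top0 cork [332. 258.] 4198 ztop 0.0098 zmin -0.004 toprect [527.   -1.4] [149.5 149.4] 9.0
top0 cork [333. 460.] 1186 ztop 0.0192 zmin 0.006 toprect [87.2 -2. ] [211.3  68.5] 89.9
```

View pics/c1.png

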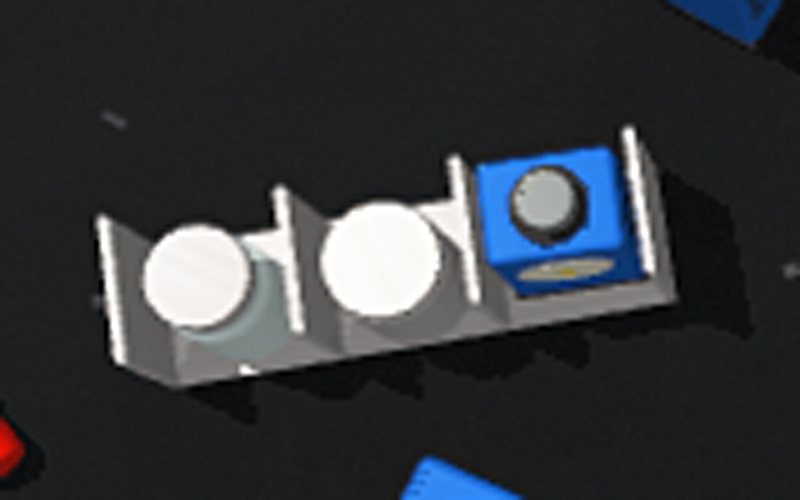

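View pics/c2.png

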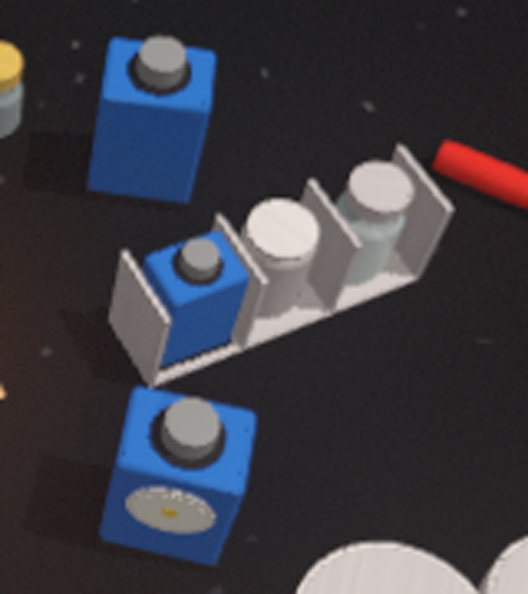

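View pics/c3.png

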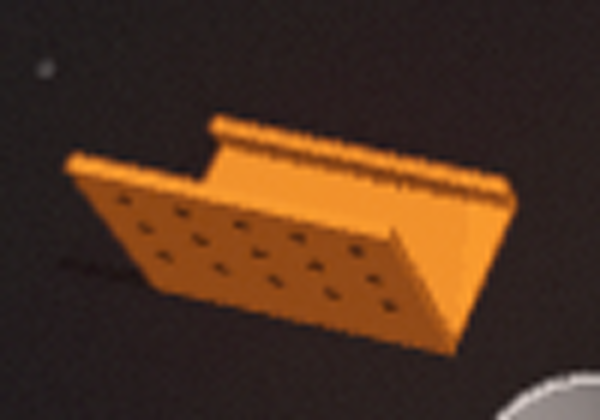

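```bash
cat >> h.py <<'E'
from scipy.spatial.transform import Rotation as Ro
def plan(P,yaw,s=None):
    """shift in tool axes + turn about tool x to get TCP P with tool z along world yaw (mod 180)"""
    s=s or arm.observe(); R=Ro.from_rotvec(s['ee_rot']).as_matrix()
    cur=np.arctan2(R[1,2],R[0,2]); 
    # tool x is down: positive turn about x decreases world yaw
    opts=[((yaw-cur+k*np.pi)) for k in range(-3,4)]; dy=min(opts,key=abs)
    print('R',R.round(3).tolist(),'yaw',np.degrees(cur).round(2),'clock',s['clock'],'q7',s['joints'][6].round(2))
    print('shift',(R.T@(np.array(P)-s['position'])).round(4),'turn',round(-dy,4),'alt',round(-dy+np.pi,3),round(-dy-np.pi,3))
E
python3 - <<'E'
from h import *
plan([.5745,.221,.17],np.radians(8.5))
d=load('top0');W=cloud(d);d2=load('scene0');W2=cloud(d2)
# torch top edges, rays on z=.094, bracket points
for n in('top0','scene0'):
    d=load(n);W=cloud(d); h,s,v=cv2.split(cv2.cvtColor(d['img'],cv2.COLOR_BGR2HSV))
    hl=cv2.inRange(cv2.cvtColor(d['img'],cv2.COLOR_BGR2HSV),(5,180,60),(18,255,255))>0
    P=W[hl]; P=P[(abs(P[:,0]-.56)<.09)&(abs(P[:,1]+.31)<.09)]
    for yaw in (-28.4,):
        a=np.radians(yaw); ex=np.array([np.cos(a),np.sin(a)]); ey=np.array([-ex[1],ex[0]])
        x=P[:,:2]@ex; y=P[:,:2]@ey
        for lo,hi,nm in((.085,.11,'walltop'),(.03,.08,'wall'),(.014,.022,'lip'),(-.01,.012,'floor')):
            m=(P[:,2]>lo)&(P[:,2]<hi)
            print(n,nm,m.sum(),'x',np.percentile(x[m],[1,10,50,90,99]).round(4),'y',np.percentile(y[m],[1,10,50,90,99]).round(4))
    # cap grey
    T=W[...,2]; m=(T>.106)&(T<.118)&(abs(W[...,0]-.575)<.02)&(abs(W[...,1]-.221)<.02)
    print('cap',m.sum(),W[m].mean(0).round(4))
E
```

```text
R [[-0.0, -0.975, 0.223], [-0.001, 0.223, 0.975], [-1.0, -0.0, -0.001]] yaw 77.12 clock 0.1 q7 -0.08
shift [ 0.0565 -0.5107 -0.281 ] turn 1.1976 alt 4.339 -1.944
top0 walltop 173 x [0.6482 0.6495 0.6508 0.6541 0.656 ] y [-0.0639 -0.0535 -0.0024  0.0461  0.0558]
top0 wall 347 x [0.6482 0.649  0.65   0.651  0.6521] y [-0.0629 -0.0518 -0.003   0.0449  0.056 ]
top0 lip 169 x [0.5881 0.589  0.5924 0.6504 0.6513] y [-0.0628 -0.0538 -0.0051  0.0373  0.0531]
top0 floor 1316 x [0.5888 0.6008 0.625  0.6486 0.6855] y [-0.0658 -0.0546 -0.0077  0.0405  0.0553]
cap 104 [0.5725 0.2208 0.1097]
scene0 walltop 236 x [0.6514 0.6526 0.656  0.6575 0.6581] y [-0.0611 -0.0491  0.0021  0.0488  0.0577]
scene0 wall 482 x [0.6525 0.6558 0.6568 0.6576 0.6583] y [-0.0604 -0.0497  0.0012  0.0506  0.0581]
scene0 lip 206 x [0.59   0.5917 0.5958 0.6572 0.6579] y [-0.0607 -0.0486 -0.0021  0.0488  0.0577]
scene0 floor 733 x [0.5804 0.5953 0.608  0.6561 0.6574] y [-0.1068 -0.0543  0.011   0.0525  0.0579]
cap 87 [0.5771 0.2211 0.1093]
```

Candidates for the torch, in top-view pixels: (259,170) and (216,300), both about 61x79 mm and 124 mm high; and (230,233), measured 46x60 mm, in a rack slot. I choose the one at (230,233). The crop confirms it: lens towards the robot, grey cap, end slot. Next to it in the middle slot is the tin, and the jar is in the far slot.

>>> {"method": "move_arm", "body": {
  "steps": "0 -0.26 -0.14 0.6 0; 0 -0.26 -0.14 0.6 0; 0 -0.26 -0.14 0.6 0; 0 -0.26 -0.14 0.6 0; 0 -0.26 -0.14 0.6 0; 0 -0.51 -0.28 1.2 0; 0 -0.51 -0.28 1.2 0; 0 -0.51 -0.28 1.2 0; 0 -0.51 -0.28 1.2 0; 0 -0.51 -0.28 1.2 0",
  "squeeze": 25
}}

```text
clock: 0.93
position: [0.4521, 0.3313, 0.2267]
ee_rot: [-0.11, 1.568, 0.11]
force: [0.9, 1.2, 0.6]
width: 1.0
```

Run:
```python
from h import *
s=arm.observe();print(s['position'],s['force'],s['joints'].round(2)); plan([.5745,.221,.17],np.radians(8.5))
```

```text
[0.45212871 0.33125476 0.226673  ] [0.9385301  1.17073791 0.57014627] [-1.03  0.34  0.4   1.76 -0.15  1.08 -0.44]
R [[-0.0, -0.139, 0.99], [0.0, 0.99, 0.139], [-1.0, 0.0, -0.0]] yaw 8.0 clock 0.9333 q7 -0.44
shift [ 0.0566 -0.1262  0.1058] turn -0.0087 alt 3.133 -3.15
```

>>> {"method": "move_arm", "body": {
  "steps": "0 -0.126 0.106 -0.009 0; 0 -0.126 0.106 -0.009 0; 0 -0.126 0.106 -0.009 0; 0 -0.126 0.106 -0.009 0; 0 -0.126 0.106 -0.009 0; 0 -0.126 0.106 -0.009 0; 0 -0.126 0.106 -0.009 0"
}}

```text
clock: 1.52
position: [0.5739, 0.2238, 0.2261]
ee_rot: [-0.121, 1.569, 0.121]
force: [-0.5, 0.8, -0.9]
width: 0.998
```

Run:
```python
from h import *
plan([.5745,.221,.052],np.radians(8.5))
d=get('top','t1');d2=get('scene','s1')
a=d['img'][150:310,150:310];b=d2['img'][120:280,310:470]
cv2.imwrite('pics/m1.png',cv2.resize(np.hstack([a,b]),None,fx=2.5,fy=2.5))
```

```text
R [[-0.001, -0.154, 0.988], [-0.0, 0.988, 0.154], [-1.0, 0.0, -0.001]] yaw 8.85 clock 1.5167 q7 -0.12
shift [ 0.1741 -0.0029  0.0004] turn 0.0061 alt 3.148 -3.135
```

View pics/m1.png

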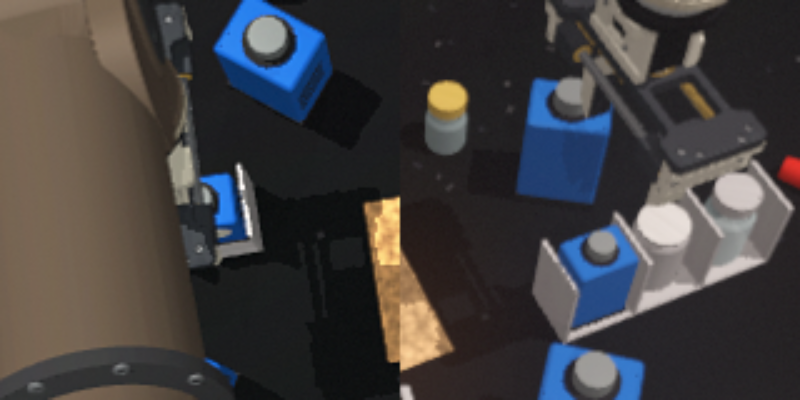

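The gripper hangs open above the rack slot, and its fingers line up with the front and back faces. Now I lower it.

>>> {"method": "move_arm", "body": {
  "steps": "0.03 -0.002 0 0.004 0; 0.06 -0.002 0 0.004 0; 0.09 -0.002 0 0.004 0; 0.11 -0.002 0 0.004 0; 0.12 -0.002 0 0.004 0; 0.12 -0.002 0 0.004 0; 0.12 -0.002 0 0.004 0"
}}

```text
clock: 2.2
position: [0.5745, 0.2226, 0.1073]
ee_rot: [-0.119, 1.567, 0.12]
force: [0.3, -0.1, 0.1]
width: 0.999
```

Run:
```python
from h import *
plan([.5745,.221,.052],np.radians(8.5)); print(arm.observe()['force'])
d2=get('scene','s2')
b=d2['img'][120:280,310:470]
cv2.imwrite('pics/m2.png',cv2.resize(b,None,fx=3.7,fy=3.7))
```

```text
R [[0.0, -0.152, 0.988], [0.0, 0.988, 0.152], [-1.0, 0.0, 0.0]] yaw 8.72 clock 2.2 q7 -0.06
shift [ 0.0553 -0.0016 -0.0002] turn 0.0038 alt 3.145 -3.138
[ 0.30139991 -0.08435793  0.10972434]
```

View pics/m2.png

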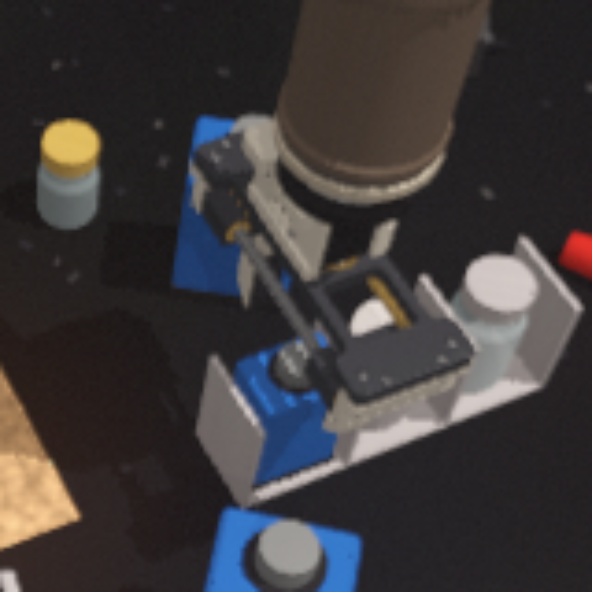

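The finger is on the far (+x) side of the torch, within the slot and clear of the jar. I keep going down and then close.

>>> {"method": "move_arm", "body": {
  "steps": "0.02 -0.002 0 0.004 0; 0.035 -0.002 0 0.004 0; 0.05 -0.002 0 0.004 0; 0.055 -0.002 0 0.004 0; 0.055 -0.002 0 0.004 0; 0.055 -0.002 0 0.004 0"
}}

```text
clock: 2.75
position: [0.5758, 0.2201, 0.053]
ee_rot: [-0.115, 1.566, 0.116]
force: [0.7, -0.8, 0.1]
width: 0.994
```

>>> {"method": "move_arm", "body": {
  "steps": "0 0 0 0 90; 0 0 0 0 110; 0 0 0 0 120; 0 0 0 0 130; 0 0 0 0 140; 0 0 0 0 180; 0 0 0 0 255; 0 0 0 0 255"
}}

```text
clock: 3.42
position: [0.5749, 0.2197, 0.0517]
ee_rot: [-0.115, 1.568, 0.115]
force: [-0.7, 0.4, 0.8]
width: 0.497
```

The width is 0.497, about 46 mm, so it is gripped. Now I lift.

>>> {"method": "move_arm", "body": {
  "steps": "-0.01 0 0 0 255; -0.03 0 0 0 255; -0.06 0 0 0 255; -0.09 0 0 0 255; -0.12 0 0 0 255; -0.14 0 0 0 255; -0.14 0 0 0 255; -0.14 0 0 0 255"
}}

```text
clock: 4.08
position: [0.5751, 0.2198, 0.1926]
ee_rot: [-0.115, 1.566, 0.116]
force: [-0.4, -0.1, -5.3]
width: 0.498
```

Run:
```python
from h import *
s=arm.observe(); print(s['force'],s['width'])
plan([.528,-.001,.10],np.radians(8.8))
plan([.528,-.001,.10],np.radians(-28.4))
d2=get('scene','s3')
cv2.imwrite('pics/m3.png',d2['img'][40:340,180:500])
```

```text
[-0.42772851 -0.06121175 -5.33092987] 0.4981704546544738
R [[0.001, -0.146, 0.989], [0.001, 0.989, 0.146], [-1.0, 0.001, 0.001]] yaw 8.42 clock 4.0833 q7 -0.1
shift [ 0.0923 -0.2116 -0.0791] turn -0.0066 alt 3.135 -3.148
R [[0.001, -0.146, 0.989], [0.001, 0.989, 0.146], [-1.0, 0.001, 0.001]] yaw 8.42 clock 4.0833 q7 -0.1
shift [ 0.0923 -0.2116 -0.0791] turn 0.6426 alt 3.784 -2.499
```

View pics/m3.png

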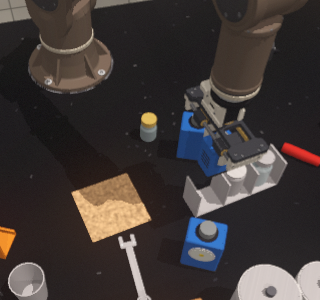

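Lifted, with the torch in the fingers and the jar and tin still standing. I carry it to the mat and turn it to the bracket's heading on the way.

>>> {"method": "move_arm", "body": {
  "steps": "0 -0.03 -0.01 0.08 255; 0 -0.06 -0.02 0.16 255; 0 -0.09 -0.035 0.26 255; 0 -0.12 -0.045 0.36 255; 0 -0.15 -0.055 0.46 255; 0 -0.18 -0.065 0.56 255; 0 -0.20 -0.075 0.62 255; 0 -0.212 -0.079 0.643 255; 0 -0.212 -0.079 0.643 255; 0 -0.212 -0.079 0.643 255"
}}

```text
clock: 4.97
position: [0.5276, -0.0011, 0.1911]
ee_rot: [0.388, 1.537, -0.388]
force: [0.3, 0.4, -5.1]
width: 0.498
```

Run:
```python
from h import *
s=arm.observe(); print(s['position'],s['force'],s['width'])
plan([.528,-.001,.052],np.radians(-28.4))
```

```text
[ 0.52759387 -0.00109756  0.19112691] [ 0.30061152  0.39538308 -5.0836937 ] 0.49781686230310035
R [[-0.001, 0.475, 0.88], [0.0, 0.88, -0.475], [-1.0, -0.0, -0.001]] yaw -28.35 clock 4.9667 q7 -0.33
shift [0.1391 0.0003 0.0005] turn 0.0009 alt 3.142 -3.141
```

>>> {"method": "move_arm", "body": {
  "steps": "0.03 0 0 0 255; 0.06 0 0 0 255; 0.09 0 0 0 255; 0.11 0 0 0 255; 0.122 0 0 0 255; 0.128 0 0 0 255; 0.132 0 0 0 255; 0.135 0 0 0 255; 0.135 0 0 0 255; 0.135 0 0 0 255"
}}

```text
clock: 5.8
position: [0.5284, -0.0012, 0.0573]
ee_rot: [0.389, 1.535, -0.388]
force: [0.2, 0.3, -4.8]
width: 0.498
```

>>> {"method": "move_arm", "body": {
  "steps": "0.0015 0 0 0 255; 0.003 0 0 0 255; 0.004 0 0 0 255; 0.004 0 0 0 255"
}}

```text
clock: 6.13
position: [0.5278, -0.0015, 0.0527]
ee_rot: [0.389, 1.536, -0.389]
force: [-0.4, -0.3, -4.0]
width: 0.502
```

>>> {"method": "move_arm", "body": {
  "steps": "0.0005 0 0 0 255; 0.001 0 0 0 255; 0.001 0 0 0 255; 0.001 0 0 0 255"
}}

```text
clock: 6.47
position: [0.5279, -0.0015, 0.0517]
ee_rot: [0.389, 1.536, -0.389]
force: [0.6, 0.6, -4.7]
width: 0.504
```

>>> {"method": "move_arm", "body": {
  "steps": "0.0005 0 0 0 255; 0.001 0 0 0 255; 0.001 0 0 0 255; 0.001 0 0 0 255"
}}

```text
clock: 6.8
position: [0.5279, -0.0016, 0.0516]
ee_rot: [0.39, 1.535, -0.388]
force: [-5.0, 0.6, 10.2]
width: 0.498
```

It touched down at the expected height. Now I release.

>>> {"method": "move_arm", "body": {
  "steps": "-0.0005 0 0 0 200; -0.0005 0 0 0 120; -0.0005 0 0 0 110; -0.0005 0 0 0 80; -0.0005 0 0 0 40; -0.0005 0 0 0 0; -0.0005 0 0 0 0; -0.0005 0 0 0 0"
}}

```text
clock: 7.47
position: [0.5279, -0.0016, 0.0512]
ee_rot: [0.389, 1.536, -0.389]
force: [-0.2, 0.5, -0.0]
width: 0.88
```

Run:
```python
from h import *
s=arm.observe(); print(s['position'],s['force'],s['width'],s['joints'].round(2))
d2=get('scene','s4')
cv2.imwrite('pics/m4.png',cv2.resize(d2['img'][130:330,220:440],None,fx=2.5,fy=2.5))
```

```text
[ 0.52789439 -0.0015567   0.05120828] [-0.22468055  0.46301063 -0.00171361] 0.8804558853393338 [-0.47  0.54  0.52  2.03 -0.42  0.68 -0.18]
```

View pics/m4.png

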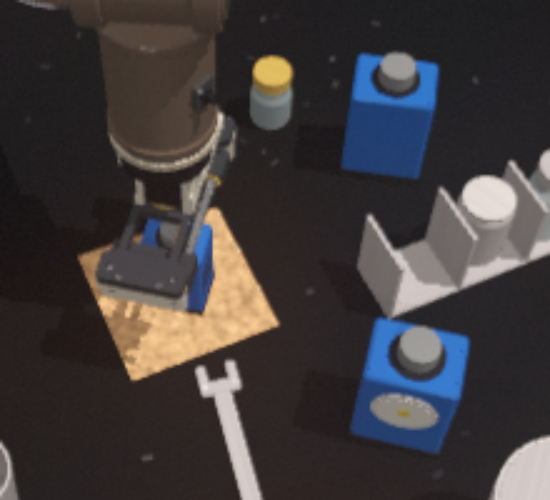

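The torch stands free on the mat with the fingers open. I rise, then shut the fingers.

>>> {"method": "move_arm", "body": {
  "steps": "-0.02 0 0 0 0; -0.05 0 0 0 0; -0.08 0 0 0 0; -0.11 0 0 0 0; -0.12 0 0 0 100; -0.12 0 0 0 255; -0.12 0 0 0 255; -0.12 0 0 0 255; -0.12 0 0 0 255; -0.12 0 0 0 255"
}}

```text
clock: 8.35
position: [0.5271, -0.0016, 0.1701]
ee_rot: [0.388, 1.538, -0.39]
force: [0.5, -0.5, -0.1]
width: 0.616
```

Run:
```python
from h import *
s=arm.observe(); print(s['position'],s['force'],s['width'])
plan([.5279,-.0015,.112],np.radians(-28.4))
d2=get('scene','s5'); W=cloud(d2)
h,sa,v=cv2.split(cv2.cvtColor(d2['img'],cv2.COLOR_BGR2HSV))
m=(h>100)&(h<125)&(sa>120)&(v>50)&(abs(W[...,0]-.53)<.07)&(abs(W[...,1])<.07)&(W[...,2]>.085)
print(m.sum(),cv2.minAreaRect(W[m][:,:2].astype(np.float32)*1000),W[m][:,2].mean())
cv2.imwrite('pics/m5.png',cv2.resize(d2['img'][160:300,220:380],None,fx=3.5,fy=3.5))
```

```text
[ 0.52712255 -0.00157586  0.17006572] [ 0.54955922 -0.52835211 -0.10343976] 0.615765975403864
R [[-0.002, 0.476, 0.879], [-0.0, 0.879, -0.476], [-1.0, -0.001, -0.002]] yaw -28.43 clock 8.35 q7 -0.3
shift [0.0581 0.0005 0.0007] turn -0.0005 alt 3.141 -3.142
294 ((533.339599609375, 0.4199981689453125), (59.08113479614258, 45.27009201049805), 63.33283233642578) 0.0929956776232479
```

View pics/m5.png

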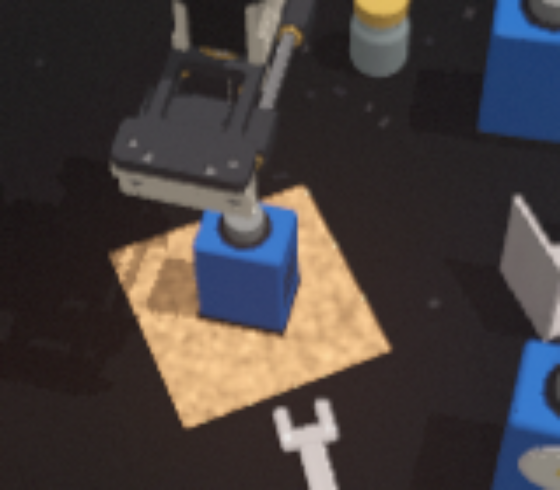

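The torch stands upright on the mat, with the cap at about (245,225) in the crop under the closing fingers. Now I come down just above the cap.

>>> {"method": "move_arm", "body": {
  "steps": "0 0.001 0.002 0 255; 0 0.001 0.002 0 255; 0 0.001 0.002 0 255; 0 0.001 0.002 0 255; 0 0.001 0.002 0 255; 0.015 0.001 0.002 0 255; 0.03 0.001 0.002 0 255; 0.045 0.001 0.002 0 255; 0.055 0.001 0.002 0 255; 0.055 0.001 0.002 0 255"
}}

```text
clock: 9.23
position: [0.5288, -0.0016, 0.1145]
ee_rot: [0.388, 1.538, -0.39]
force: [-0.4, 0.4, 0.0]
width: 0.008
```

>>> {"method": "move_arm", "body": {
  "steps": "0 0 0 0 255; 0 0 0 0 255; 0 0 0 0 255"
}}

```text
clock: 9.48
position: [0.5307, -0.0017, 0.117]
ee_rot: [0.389, 1.534, -0.388]
force: [0.1, -0.8, 0.6]
width: 0.003
```

Run:
```python
from h import *
s=arm.observe(); print(s['position'],s['force'],s['width'])
d2=get('scene','s6')
cv2.imwrite('pics/m6.png',cv2.resize(d2['img'][160:300,220:380],None,fx=3.5,fy=3.5))
```

```text
[ 0.53070022 -0.00168712  0.11702323] [ 0.14432887 -0.77943405  0.6360999 ] 0.0031778799021969935
```

View pics/m6.png

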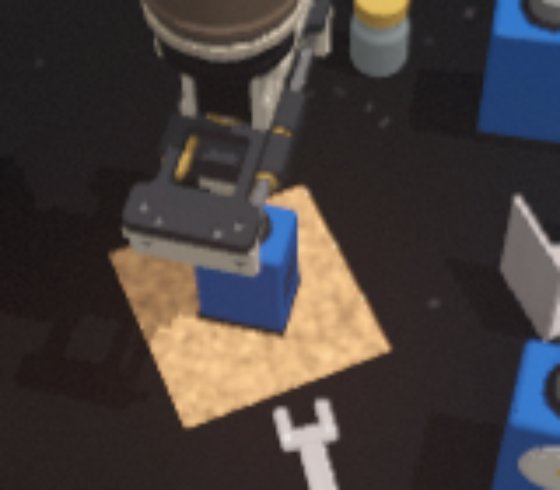

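The shut fingertips are over the cap. I descend in small steps and watch the force.

>>> {"method": "move_arm", "body": {
  "steps": "0.002 0 0 0 255; 0.004 0 0 0 255; 0.006 0 0 0 255; 0.008 0 0 0 255; 0.009 0 0 0 255; 0.009 0 0 0 255"
}}

```text
clock: 10.03
position: [0.5301, -0.0016, 0.1071]
ee_rot: [0.389, 1.536, -0.389]
force: [0.6, 1.0, 1.8]
width: 0.004
```

>>> {"method": "move_arm", "body": {
  "steps": "0.001 0 0 0 255; 0.002 0 0 0 255; 0.002 0 0 0 255"
}}

```text
clock: 10.28
position: [0.5301, -0.0016, 0.1052]
ee_rot: [0.389, 1.536, -0.389]
force: [0.4, 0.2, 1.5]
width: 0.0
```

>>> {"method": "move_arm", "body": {
  "steps": "0.001 0 0 0 255; 0.002 0 0 0 255; 0.0025 0 0 0 255; 0.0025 0 0 0 255"
}}

```text
clock: 10.62
position: [0.5304, -0.0017, 0.103]
ee_rot: [0.389, 1.535, -0.389]
force: [-2.4, 0.9, 7.9]
width: 0.006
```

That is the halfway step, at about 6 mm down. I back off slightly and hold for over a second.

>>> {"method": "move_arm", "body": {
  "steps": "-0.0005 0 0 0 255; -0.0005 0 0 0 255; -0.0005 0 0 0 255; -0.0005 0 0 0 255; -0.0005 0 0 0 255; -0.0005 0 0 0 255; -0.0005 0 0 0 255; -0.0005 0 0 0 255; -0.0005 0 0 0 255; -0.0005 0 0 0 255"
}}

```text
clock: 11.45
position: [0.5302, -0.0016, 0.1033]
ee_rot: [0.389, 1.535, -0.389]
force: [0.0, 0.3, 5.7]
width: 0.006
```

>>> {"method": "move_arm", "body": {
  "steps": "0 0 0 0 255; 0 0 0 0 255; 0 0 0 0 255; 0 0 0 0 255; 0 0 0 0 255; 0 0 0 0 255; 0 0 0 0 255; 0 0 0 0 255"
}}

```text
clock: 12.12
position: [0.5302, -0.0016, 0.1033]
ee_rot: [0.389, 1.535, -0.389]
force: [-0.2, 1.1, 4.5]
width: 0.007
```

I held it 1.5 s at about 5 N, inside the plateau. Now fully down.

>>> {"method": "move_arm", "body": {
  "steps": "0.0015 0 0 0 255; 0.003 0 0 0 255; 0.0045 0 0 0 255; 0.0055 0 0 0 255; 0.0055 0 0 0 255; 0.0055 0 0 0 255"
}}

```text
clock: 12.62
position: [0.5305, -0.0017, 0.0982]
ee_rot: [0.389, 1.535, -0.389]
force: [-2.3, -0.3, 11.4]
width: 0.005
```

>>> {"method": "move_arm", "body": {
  "steps": "0.0005 0 0 0 255; 0.0005 0 0 0 255; 0.0005 0 0 0 255"
}}

```text
clock: 12.87
position: [0.5306, -0.0017, 0.098]
ee_rot: [0.39, 1.535, -0.388]
force: [-1.4, -0.1, 12.9]
width: 0.006
```

It is at the end stop: 11 mm down at 13 N. I let go by rising, opening and turning a quarter for the side grasp.

>>> {"method": "move_arm", "body": {
  "steps": "-0.005 0 0 0 255; -0.015 0 0 0 255; -0.035 0 0 0 255; -0.065 0 0 -0.1 200; -0.085 0 0 -0.2 0; -0.085 0 0 -0.32 0; -0.085 0 0 -0.44 0; -0.085 0 0 -0.56 0; -0.085 0 0 -0.68 0; -0.085 0 0 -0.8 0"
}}

```text
clock: 13.7
position: [0.5297, -0.0017, 0.1822]
ee_rot: [-0.243, 1.558, 0.243]
force: [-0.3, -0.3, 0.1]
width: 0.464
```

>>> {"method": "move_arm", "body": {
  "steps": "0 0 0 -0.12 0; 0 0 0 -0.24 0; 0 0 0 -0.36 0; 0 0 0 -0.48 0; 0 0 0 -0.6 0; 0 0 0 -0.72 0; 0 0 0 -0.77 0; 0 0 0 -0.77 0; 0 0 0 -0.77 0"
}}

```text
clock: 14.45
position: [0.5298, -0.0018, 0.1821]
ee_rot: [-0.834, 1.405, 0.834]
force: [0.1, 0.3, -0.2]
width: 1.0
```

Run:
```python
from h import *
s=arm.observe(); print(s['position'],s['force'],s['width'],s['joints'].round(2))
plan([.530,-.0015,.052],np.radians(61.6))
for n in('scene','top'):
    d2=get(n,n[0]+'7'); W=cloud(d2)
    h,sa,v=cv2.split(cv2.cvtColor(d2['img'],cv2.COLOR_BGR2HSV))
    m=(h>100)&(h<125)&(sa>120)&(v>50)&(abs(W[...,0]-.53)<.07)&(abs(W[...,1])<.07)&(W[...,2]>.085)
    if m.sum(): print(m.sum(),cv2.minAreaRect(W[m][:,:2].astype(np.float32)*1000),W[m][:,2].mean())
    m=(abs(W[...,0]-.53)<.03)&(abs(W[...,1])<.03)&(W[...,2]>.103)&(W[...,2]<.118); print('cap',m.sum(),W[m].mean(0))
cv2.imwrite('pics/m7.png',cv2.resize(load('s7')['img'][160:300,220:380],None,fx=3.5,fy=3.5))
```

```text
[ 0.5297924  -0.00182823  0.18213046] [ 0.14801782  0.28824809 -0.19384533] 0.9995612672964823 [-0.31  0.33  0.28  1.88 -0.11  0.95  1.09]
R [[-0.001, -0.878, 0.479], [-0.0, 0.479, 0.878], [-1.0, 0.0, -0.0]] yaw 61.4 clock 14.45 q7 1.09
shift [ 1.301e-01 -1.000e-04  4.000e-04] turn -0.0035 alt 3.138 -3.145
309 ((533.3259887695312, 0.20509719848632812), (59.004188537597656, 46.90990447998047), 62.025634765625) 0.09326093822110941
cap 102 [5.32782061e-01 2.88388543e-04 1.08655938e-01]
cap 0 [nan nan nan]<stdin>:9: RuntimeWarning: Mean of empty slice.
  ret = um.true_divide(
```

View pics/m7.png

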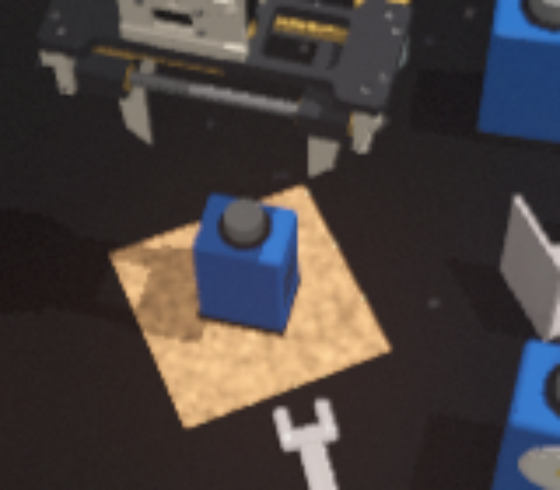

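The torch is upright and its switch has sprung back: the cap top is at about 0.109 m, at (245,222) in the crop. Now the side grasp.

>>> {"method": "move_arm", "body": {
  "steps": "0.03 -0.001 0.001 -0.003 0; 0.06 -0.001 0.001 -0.003 0; 0.08 -0.001 0.001 -0.003 0; 0.095 -0.001 0.001 -0.003 0; 0.11 -0.001 0.001 -0.003 0; 0.12 -0.001 0.001 -0.003 0; 0.128 -0.001 0.001 -0.003 0; 0.128 -0.001 0.001 -0.003 0; 0.128 -0.001 0.001 -0.003 0"
}}

```text
clock: 15.3
position: [0.5315, -0.0012, 0.0543]
ee_rot: [-0.838, 1.404, 0.838]
force: [-0.1, -0.7, -0.9]
width: 1.002
```

>>> {"method": "move_arm", "body": {
  "steps": "0 0 0 0 50; 0 0 0 0 75; 0 0 0 0 85; 0 0 0 0 92; 0 0 0 0 100; 0 0 0 0 140; 0 0 0 0 255; 0 0 0 0 255; 0 0 0 0 255"
}}

```text
clock: 16.05
position: [0.5318, -0.001, 0.0545]
ee_rot: [-0.838, 1.402, 0.838]
force: [0.2, 2.4, 4.1]
width: 0.651
```

Width is 0.651, which is 60 mm. Lifting.

>>> {"method": "move_arm", "body": {
  "steps": "-0.005 0 0 0 255; -0.02 0 0 0 255; -0.04 0 0 0 255; -0.07 0 0 0 255; -0.10 0 0 0 255; -0.13 0 0 0 255; -0.145 0 0 0 255; -0.145 0 0 0 255; -0.145 0 0 0 255"
}}

```text
clock: 16.8
position: [0.531, -0.0014, 0.199]
ee_rot: [-0.838, 1.403, 0.838]
force: [-1.3, 0.0, -5.0]
width: 0.649
```

Run:
```python
from h import *
s=arm.observe(); print(s['position'],s['force'],s['width'],s['joints'].round(2))
plan([.547,-.299,.198],np.radians(61.6))
d=get('scene','s8')
cv2.imwrite('pics/m8.png',cv2.resize(d['img'][60:300,100:400],None,fx=2.5,fy=2.5))
```

```text
[ 0.53104033 -0.0013706   0.19898427] [-1.34750936  0.01926093 -4.97900228] 0.6493596427191107 [-0.32  0.31  0.28  1.86 -0.1   0.99  1.09]
R [[0.0, -0.88, 0.474], [0.0, 0.474, 0.88], [-1.0, -0.0, 0.0]] yaw 61.7 clock 16.8 q7 1.09
shift [ 0.001  -0.1552 -0.2545] turn 0.0017 alt 3.143 -3.14
```

View pics/m8.png

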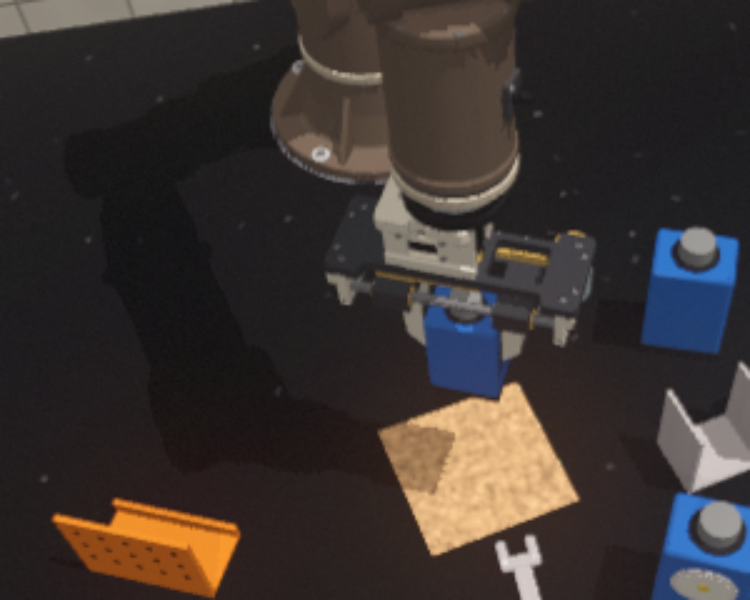

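It is held by its sides and the back face looks level. Now I carry it over the bracket.

>>> {"method": "move_arm", "body": {
  "steps": "0 -0.017 -0.028 0 255; 0 -0.034 -0.056 0 255; 0 -0.051 -0.084 0 255; 0 -0.068 -0.112 0 255; 0 -0.085 -0.14 0 255; 0 -0.103 -0.168 0 255; 0 -0.12 -0.196 0 255; 0 -0.137 -0.224 0 255; 0 -0.15 -0.245 0 255; 0 -0.155 -0.2545 0.002 255"
}}

```text
clock: 17.68
position: [0.5449, -0.3032, 0.1966]
ee_rot: [-0.833, 1.41, 0.835]
force: [0.8, -0.5, -4.3]
width: 0.655
```

>>> {"method": "move_arm", "body": {
  "steps": "0 0 0 0 255; 0 0 0 0 255; 0 0 0 0 255"
}}

```text
clock: 17.93
position: [0.547, -0.2968, 0.1977]
ee_rot: [-0.835, 1.404, 0.84]
force: [0.9, 1.6, -4.1]
width: 0.652
```

Run:
```python
from h import *
s=arm.observe(); print(s['position'],s['force'],s['width'],s['joints'].round(2))
plan([.547,-.299,.15],np.radians(61.6))
a=np.radians(-28.4); ex=np.array([np.cos(a),np.sin(a)]); ey=np.array([-ex[1],ex[0]])
print('tcp in b',s['position'][:2]@ex,s['position'][:2]@ey)
for n in('scene','top'):
    d=get(n,n[0]+'9'); W=cloud(d); hsv=cv2.cvtColor(d['img'],cv2.COLOR_BGR2HSV)
    P=W.reshape(-1,3); near=(abs(W[...,0]-.55)<.1)&(abs(W[...,1]+.3)<.1)
    bl=(cv2.inRange(hsv,(100,120,40),(125,255,255))>0)&near
    orr=(cv2.inRange(hsv,(5,180,50),(18,255,255))>0)&near
    for nm,m in(('blue',bl),('orange-walltop',orr&(W[...,2]>.085)),('lip',orr&(W[...,2]>.013)&(W[...,2]<.024))):
        Q=W[m]
        if len(Q)>5:
            x=Q[:,:2]@ex;y=Q[:,:2]@ey; print(n,nm,len(Q),'x',np.percentile(x,[2,50,98]).round(4),'y',np.percentile(y,[2,50,98]).round(4),'z',np.percentile(Q[:,2],[2,98]).round(3))
A=load('s9')['img'][190:330,80:280];B=load('t9')['img'][170:310,390:590]
cv2.imwrite('pics/m9.png',cv2.resize(np.vstack([A,B]),None,fx=2.1,fy=2.1))
```

```text
[ 0.54698834 -0.29683869  0.19774432] [ 0.87127653  1.58815102 -4.08180382] 0.6516395756245815 [ 0.17  0.47  0.36  1.64 -0.18  1.07  1.66]
R [[-0.002, -0.88, 0.475], [0.002, 0.475, 0.88], [-1.0, 0.003, 0.001]] yaw 61.67 clock 17.9333 q7 1.66
shift [ 0.0477 -0.0012 -0.0019] turn 0.0012 alt 3.143 -3.14
tcp in b 0.6223411797010682 -0.0009528388987801499
scene blue 779 x [0.6151 0.6433 0.645 ] y [-0.0261  0.0054  0.0308] z [0.158 0.239]
scene orange-walltop 231 x [0.6519 0.6561 0.658 ] y [-0.0593 -0.0014  0.0575] z [0.086 0.098]
scene lip 247 x [0.5908 0.596  0.6577] y [-0.0598 -0.0006  0.0574] z [0.013 0.024]
top blue 431 x [0.595  0.5971 0.6477] y [-0.0286  0.008   0.0287] z [0.003 0.298]
top orange-walltop 25 x [0.5869 0.5959 0.6039] y [-0.0262  0.0096  0.0567] z [0.149 0.275]
top lip 163 x [0.5884 0.5916 0.6507] y [-0.0614  0.0048  0.0536] z [0.013 0.023]
```

View pics/m9.png

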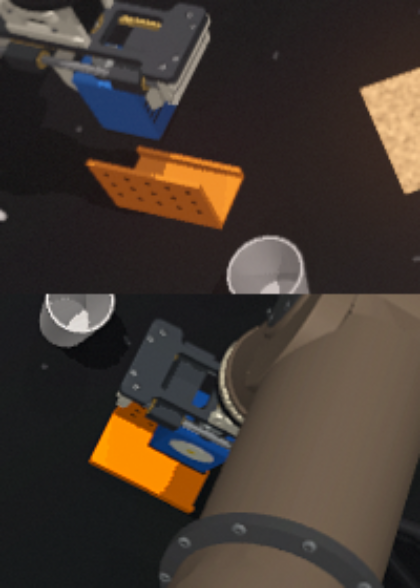

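The torch is above the bracket, lens to the lip. In bracket-x it needs about +3 mm, as both views agree on direction (scene +4, top +2). I shift it, lower it to just above the wall and re-measure.

>>> {"method": "move_arm", "body": {
  "steps": "0.01 -0.001 -0.001 0 255; 0.02 -0.003 -0.002 0 255; 0.03 -0.003 -0.002 0 255; 0.037 -0.003 -0.002 0 255; 0.037 -0.003 -0.002 0 255; 0.037 -0.003 -0.002 0 255; 0.037 -0.003 -0.002 0 255; 0.037 -0.003 -0.002 0 255"
}}

```text
clock: 18.7
position: [0.5493, -0.3022, 0.1627]
ee_rot: [-0.837, 1.403, 0.836]
force: [0.9, -0.7, -3.9]
width: 0.654
```

```bash
cat > b.py <<'E'
from h import *
import sys
k=sys.argv[1]
s=arm.observe(); print(s['position'],s['force'],s['width'],s['clock'])
a=np.radians(-28.4); ex=np.array([np.cos(a),np.sin(a)]); ey=np.array([-ex[1],ex[0]])
print('tcp in b',s['position'][:2]@ex,s['position'][:2]@ey)
for n in('scene','top'):
    d=get(n,n[0]+k); W=cloud(d); hsv=cv2.cvtColor(d['img'],cv2.COLOR_BGR2HSV)
    near=(abs(W[...,0]-.55)<.1)&(abs(W[...,1]+.3)<.1)
    bl=(cv2.inRange(hsv,(100,120,40),(125,255,255))>0)&near
    orr=(cv2.inRange(hsv,(5,180,50),(18,255,255))>0)&near
    for nm,m in(('blue',bl&(W[...,2]<.2)),('wall',orr&(W[...,2]>.04)&(W[...,2]<.1)),('lip',orr&(W[...,2]>.013)&(W[...,2]<.024))):
        Q=W[m]
        if len(Q)>5:
            x=Q[:,:2]@ex;y=Q[:,:2]@ey; r=cv2.fitLine(Q[:,:2].astype(np.float32),cv2.DIST_HUBER,0,.001,.001).ravel()
            print(n,nm,len(Q),'x',np.percentile(x,[2,20,50,80,98]).round(4),'y',np.percentile(y,[2,98]).round(4),'z',np.percentile(Q[:,2],[2,98]).round(3),'dir',np.degrees(np.arctan2(r[1],r[0])).round(1)%180)
A=load('s'+k)['img'][190:330,80:280];B=load('t'+k)['img'][170:310,390:590]
cv2.imwrite('pics/b%s.png'%k,cv2.resize(np.vstack([A,B]),None,fx=2.1,fy=2.1))
E
python3 b.py 10
```

```text
[ 0.54927723 -0.30223003  0.1627384 ] [ 0.92685301 -0.65248267 -3.86861063] 0.65382195375617 18.7
tcp in b 0.6269188457069415 -0.004606665596830652
scene blue 605 x [0.621  0.6457 0.6478 0.6486 0.6493] y [-0.0302  0.0269] z [0.122 0.199] dir 63.1
scene wall 676 x [0.652  0.6556 0.6566 0.6572 0.658 ] y [-0.0596  0.0578] z [0.041 0.097] dir 62.3
scene lip 198 x [0.5907 0.5938 0.5975 0.6568 0.6575] y [-0.0563  0.0576] z [0.013 0.023] dir 105.9
top blue 238 x [0.5993 0.6002 0.6008 0.6027 0.6627] y [-0.0317  0.0246] z [0.003 0.2  ] dir 61.6
top wall 14 x [0.6487 0.6492 0.6501 0.6506 0.6513] y [0.0319 0.0481] z [0.04  0.056] dir 65.3
top lip 146 x [0.5879 0.5892 0.5914 0.5937 0.6503] y [-0.0541  0.0501] z [0.013 0.023] dir 62.9
```

View pics/b10.png

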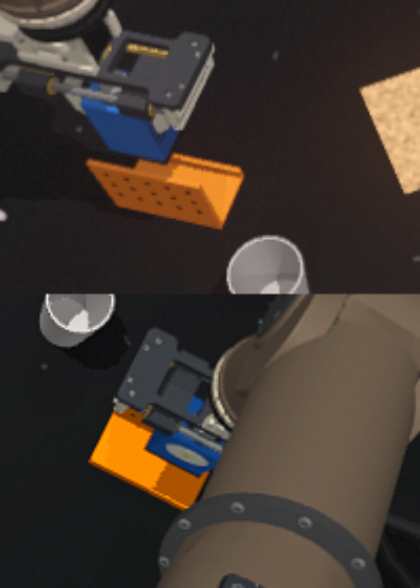

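The gaps are now about 5 mm to the wall (scene) and 6 mm to the lip (top), so it is centred. Lowering.

>>> {"method": "move_arm", "body": {
  "steps": "0.01 0.0005 0 0 255; 0.02 0.0005 0 0 255; 0.03 0.0005 0 0 255; 0.04 0.0005 0 0 255; 0.05 0.0005 0 0 255; 0.06 0.0005 0 0 255; 0.07 0.0005 0 0 255; 0.07 0.0005 0 0 255; 0.07 0.0005 0 0 255"
}}

```text
clock: 19.55
position: [0.5481, -0.3016, 0.0914]
ee_rot: [-0.836, 1.405, 0.838]
force: [0.3, -0.4, -3.4]
width: 0.654
```

```bash
python3 b.py 11
```

```text
[ 0.54811501 -0.30156514  0.09141427] [ 0.25033742 -0.35666463 -3.43867802] 0.65447185881525 19.55
tcp in b 0.6255802701801331 -0.004574573754071002
scene blue 344 x [0.6182 0.6411 0.6461 0.647  0.6524] y [-0.0308  0.027 ] z [0.056 0.163] dir 58.6
scene wall 660 x [0.6523 0.6558 0.6566 0.6573 0.6581] y [-0.0593  0.0576] z [0.041 0.097] dir 62.1
scene lip 155 x [0.5909 0.5949 0.6562 0.657  0.6576] y [-0.0582  0.0577] z [0.013 0.024] dir 99.6
top blue 268 x [0.5979 0.5996 0.6008 0.6143 0.6432] y [-0.024   0.0245] z [0.048 0.192] dir 61.4
top wall 23 x [0.5983 0.5988 0.5999 0.6087 0.6184] y [-0.0248  0.0253] z [0.041 0.055] dir 50.5
top lip 91 x [0.5882 0.5892 0.5909 0.5925 0.5941] y [-0.0277  0.0536] z [0.013 0.022] dir 62.5
```

View pics/b11.png

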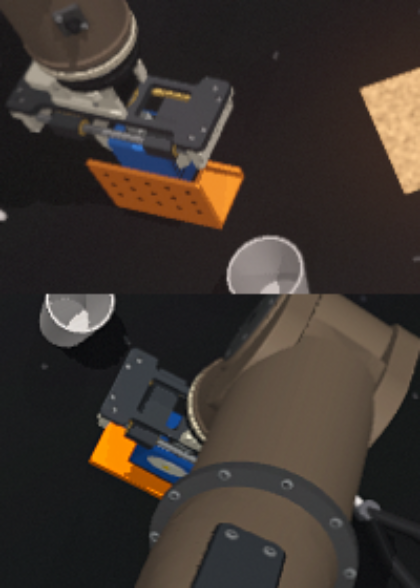

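The torch is between wall and lip with no contact force. I go on down.

>>> {"method": "move_arm", "body": {
  "steps": "0.008 0 0 0 255; 0.016 0 0 0 255; 0.023 0 0 0 255; 0.029 0 0 0 255; 0.032 0 0 0 255; 0.034 0 0 0 255; 0.034 0 0 0 255; 0.034 0 0 0 255"
}}

```text
clock: 20.32
position: [0.5486, -0.3018, 0.0582]
ee_rot: [-0.837, 1.404, 0.837]
force: [0.6, -0.5, -3.3]
width: 0.652
```

>>> {"method": "move_arm", "body": {
  "steps": "0.0005 0 0 0 255; 0.001 0 0 0 255; 0.0015 0 0 0 255; 0.002 0 0 0 255; 0.002 0 0 0 255"
}}

```text
clock: 20.73
position: [0.5485, -0.3017, 0.0562]
ee_rot: [-0.837, 1.404, 0.837]
force: [0.3, 0.4, -3.7]
width: 0.655
```

>>> {"method": "move_arm", "body": {
  "steps": "0.0005 0 0 0 255; 0.001 0 0 0 255; 0.001 0 0 0 255; 0.001 0 0 0 255"
}}

```text
clock: 21.07
position: [0.5485, -0.3017, 0.0552]
ee_rot: [-0.837, 1.404, 0.837]
force: [0.5, 0.3, -3.9]
width: 0.651
```

>>> {"method": "move_arm", "body": {
  "steps": "0.0005 0 0 0 255; 0.0005 0 0 0 255; 0.0005 0 0 0 255"
}}

```text
clock: 21.32
position: [0.5485, -0.3017, 0.0547]
ee_rot: [-0.837, 1.404, 0.837]
force: [0.1, -0.7, -4.8]
width: 0.653
```

>>> {"method": "move_arm", "body": {
  "steps": "0.0005 0 0 0 255; 0.0005 0 0 0 255; 0.0005 0 0 0 255"
}}

```text
clock: 21.57
position: [0.5486, -0.3018, 0.0546]
ee_rot: [-0.837, 1.404, 0.836]
force: [-2.7, 1.8, 2.6]
width: 0.653
```

>>> {"method": "move_arm", "body": {
  "steps": "0.0003 0 0 0 255; 0.0003 0 0 0 255; 0.0003 0 0 0 255"
}}

```text
clock: 21.82
position: [0.5486, -0.3018, 0.0546]
ee_rot: [-0.837, 1.403, 0.836]
force: [-3.6, 2.2, 6.8]
width: 0.65
```

Contact with the bracket floor. I release, then rise straight up.

>>> {"method": "move_arm", "body": {
  "steps": "-0.0003 0 0 0 120; -0.0003 0 0 0 80; -0.0003 0 0 0 70; -0.0003 0 0 0 50; -0.0003 0 0 0 20; -0.0003 0 0 0 0; -0.0003 0 0 0 0; -0.0003 0 0 0 0; -0.0003 0 0 0 0"
}}

```text
clock: 22.57
position: [0.5485, -0.3018, 0.0542]
ee_rot: [-0.837, 1.404, 0.837]
force: [0.4, 0.0, -1.2]
width: 0.997
```

>>> {"method": "move_arm", "body": {
  "steps": "-0.01 0 0 0 0; -0.025 0 0 0 0; -0.05 0 0 0 0; -0.08 0 0 0 0; -0.11 0 0 0 0; -0.14 0 0 0 0; -0.16 0 0 0 0; -0.16 0 0 0 0"
}}

```text
clock: 23.23
position: [0.5505, -0.3032, 0.2201]
ee_rot: [-0.841, 1.399, 0.83]
force: [0.5, -0.5, -0.4]
width: 0.997
```

>>> {"method": "move_arm", "body": {
  "steps": "0 0.03 0.03 0 0; 0 0.06 0.06 0 0; 0 0.09 0.09 0 0; 0 0.12 0.12 0 0; 0 0.12 0.15 0 0; 0 0.12 0.18 0 0; 0 0.12 0.2 0 0; 0 0.12 0.2 0 0; 0 0.12 0.2 0 0"
}}

```text
clock: 23.98
position: [0.5383, -0.0676, 0.2142]
ee_rot: [-0.839, 1.403, 0.839]
force: [-0.5, -1.0, 0.6]
width: 0.999
```

```bash
python3 b.py 12
python3 - <<'E'
from h import *
for n in('s12','t12'):
    d=load(n);W=cloud(d);m=(abs(W[...,0]-.55)<.03)&(abs(W[...,1]+.3)<.03)&(W[...,2]>.102)&(W[...,2]<.12); print('cap',m.sum(),W[m].mean(0))
E
```

```text
[ 0.53825289 -0.06761417  0.21420967] [-0.49396149 -1.02999024  0.61057395] 0.9991175445319129 23.9833
tcp in b 0.5056323226234173 0.1965293976297885
scene blue 543 x [0.5562 0.6078 0.6232 0.6402 0.647 ] y [-0.0848  0.0272] z [-0.001  0.097] dir 34.9
scene wall 670 x [0.6523 0.6557 0.6566 0.6573 0.6581] y [-0.0592  0.0577] z [0.041 0.097] dir 61.9
scene lip 148 x [0.5906 0.5945 0.6564 0.6571 0.6581] y [-0.0557  0.0578] z [0.013 0.024] dir 105.0
top blue 594 x [0.5988 0.6002 0.6113 0.6335 0.6449] y [-0.0333  0.0248] z [0.017 0.099] dir 48.0
top wall 340 x [0.6486 0.6495 0.6504 0.6518 0.6553] y [-0.0628  0.0559] z [0.042 0.099] dir 62.1
top lip 167 x [0.5883 0.5894 0.5918 0.5984 0.6507] y [-0.0606  0.0505] z [0.013 0.023] dir 61.8
cap 119 [ 0.5496781  -0.29928183  0.10850208]
cap 120 [ 0.54410978 -0.29981609  0.10915898]
```

View pics/b12.png

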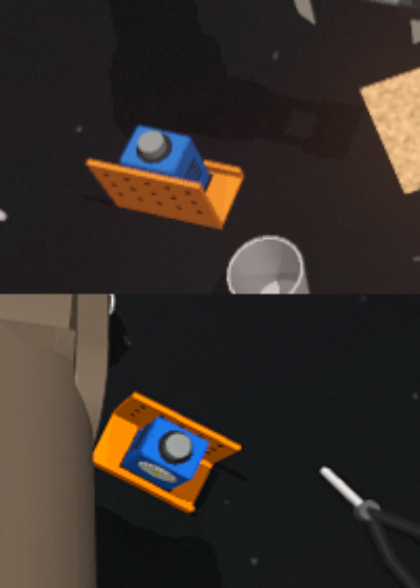

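View pics/s12.png

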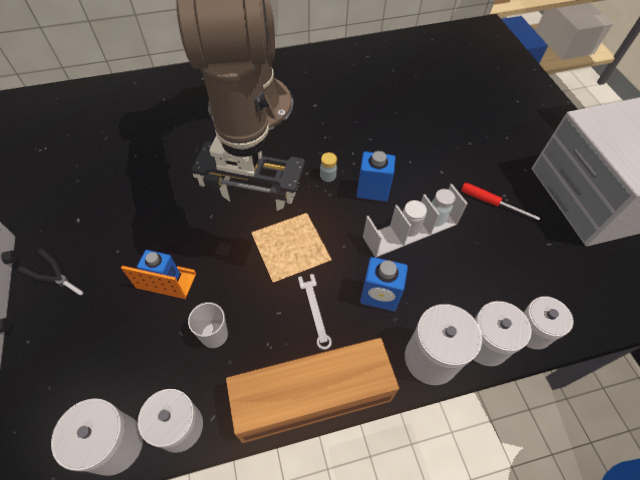

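The torch stands in the bracket in both views, cap at scene (152,258), lens towards the lip. The jar at scene (445,205) is still standing, and the gripper is clear. I let the arm settle and hand in.

>>> {"method": "move_arm", "body": {
  "steps": "0 0 0 0 0; 0 0 0 0 0; 0 0 0 0 0; 0 0 0 0 0"
}}

```text
clock: 24.42
position: [0.5379, -0.0693, 0.2143]
ee_rot: [-0.836, 1.404, 0.836]
force: [0.4, -0.1, -0.7]
width: 0.999
```

```bash
python3 -c "
from cell import arm
print(arm.observe()['clock'],arm.sign_off())"
```

```text
the job is handed in; nothing more can be done
24.4167 None
```

I moved the small torch from the rack to the mat and released it. There I pressed the switch to its halfway stop and held it for 1.5 s at about 5 N. I then pressed it to the end stop, 11 mm down at 13 N, and let go. Last, I gripped the torch by its sides and set it in the bracket, lens to the lip. The job was handed in at 24.4 s; no verdict is reported.

**Last checks:**
- **Torch:** it stands upright between lip and wall. The cap top is at 0.109 m, the expected height with the switch sprung back.
- **Jar and gripper:** the jar is still standing, and the gripper is clear of everything.
- **Disagreement:** the two cameras differ by about 5 mm in x (cap at 0.550 m and 0.544 m). I placed the torch by the gaps to wall and lip, about 5–6 mm on each side.

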